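Switch on the red-guarded bench test supply

ROBOT

A 6-joint arm with a two-finger parallel gripper is mounted at the origin on the work surface. World frame = base frame: x ahead of the robot, y to its left, z up, the work surface at z = 0. Lengths are in m, angles in rad, forces in N, time in s.
With the tool pointing down it reaches from about 0.375 to 0.925 m from the base axis. Payload 5.7 kg.
Tool frame: the origin (TCP) lies midway between the tips of the shut fingers; the grasp point (between the pads) lies 19 mm behind it; z points along the fingers, y is the line along which they close (so a half turn about z gives the same grasp; the last joint's range is limited). The gripper opens to 88 mm and grips with 3 to 60 N. Pads are 20 mm wide; open, the fingers measure 115 mm over their backs; the gripper's body (75 mm by 178 mm) begins 61 mm behind the grasp point.
Start: joints at [-1.434, 0.359, 1.51, -0, 1.272, -0.115], TCP at [0.149, -0.581, 0.186] pointing down, gripper open.
Joint ranges: [-2.97, 2.97], [-1.01, 2.36], [0.21, 2.38], [-0.96, 4.11], [0.2, 2.71], [-2.98, 2.98]. Speed limits (rad/s): [2.39, 2.39, 3.14, 3.14, 3.14, 3.14].

INTERFACE

Orientations are given as a unit quaternion [x, y, z, w].
In Python, from bench import move_ptp, servo_line, goto_joints, move_gripper, sleep, inverse_kinematics, capture, PlanningError, close_job, spot_in, silhouettes, current_clock, current_joint_pos, current_qvel, current_joint_torque, current_position, current_orientation, current_force, current_torque, current_finger_gap, current_grip_force gives the robot as it stands. Calls block until the motion is done:
- move_ptp(position, orientation): joint-space move of the TCP to a pose.
- servo_line(position, orientation=None, rate=0.15, contact_N=None): straight line of the TCP; orientation=None keeps the orientation; rate is the mean speed in m/s. With contact_N (N) it stops when the force on the tool has changed by that much, and returns True; else False.
- goto_joints(angles): joint-space move.
- move_gripper(opening): finger opening in m; the grip force is fixed at half the most; returns when the fingers have stopped.
- sleep(seconds).
- inverse_kinematics(position, orientation): joint angles nearest the present ones, or None.
- capture(name): name is "scene" or "top" or "wrist"; returns a dict with "image" (400x640x3 uint8, blue, green, red), "range_z" (400x640 float32, m along the optical axis (not along the pixel's ray), 0 where there is no reading), "intrinsics" (3x3 intrinsics, pixels), "R" (3x3) and "t" (3): a world point X has camera coordinates R X + t. Camera axes: x right, y down, z forward; pixel columns grow to the right and rows downward; lengths in m; the calibration is good to about 2 mm. A picture is of the moment at which its call begins.
A pose or a line that the arm cannot do raises PlanningError and nothing moves.
- close_job(): hands the job in; it is judged then, once.
Trained networks look in the newest picture that a camera, given by its name, has taken for a name from the list of things; names that differ only in an ending like _2 or _b are one class to them, and where a whole thing is asked for, a point or a joint stands for the part that bears it (a point fixed in the world has none). Each returns a list of dicts, best first, with "conf" (0 to 1); they miss things now and then, are a little off and sometimes report something else, mostly with a low value. They report only what shows in the picture. A call takes as long as a camera call.
- spot_in(camera, query): "xy" ([column, row] in pixels, amid what is visible of it).
- silhouettes(camera, query): "region" (400x640 bool, what is visible of it) and "xy" ([column, row] in pixels, amid what is visible of it).
Readings, each from a call of its own:
- current_clock(): time.
- current_joint_pos(): joint angles.
- current_qvel(): joint speeds.
- current_joint_torque(): joint torques, N m.
- current_position(): TCP position.
- current_orientation(): TCP orientation.
- current_force(): force on the tool from outside, world axes, zero at the start.
- current_torque(): the same for the moment, N m.
- current_finger_gap(): finger opening in m.
- current_grip_force(): force on a finger pad.
Only numpy, scipy, OpenCV 4.12 (cv2) and the standard library are available. Lean on these libraries where they do the work, as an engineer would, in place of code of your own. Each camera call takes 0.05 s, during which the arm holds its last target. There are 200 camera calls.

TASK

Switch on the test supply that has the red guard: with a finger lift the red guard back until it stays open by itself, push the toggle under it fully over to the back (towards the hinge), then tip the guard forward again so that it drops fully shut over the switched-on toggle. Nothing is to be picked up: leave the screwdriver, can, handset and tape where they lie, and leave the supply with the yellow guard shut and off.

Things in the scene. Friction and masses are not known exactly. Their poses are not given: they have to be found in the camera images.
- red_supply: bench test supply with the red guard: white box 160 deep (x), 110 wide (y), 60 mm tall, screwed to the bench, turned up to 0.45 rad. Origin: centre of its underside; x points from its front (robot side) to its back (hinge side), z up. In this frame, mm: deck at z = 60; guard hinge pin along y at x = 35, z = 68; toggle pivot x = -2, y = 0, z = 66
- red_guard (a joint): hinge of the red guard, rad: 0 shut, grows as its front is lifted up and back, stop at 1.5. Hinge is free, well under 1 N moves the guard (about 60 g): it balances at about 1.02, beyond that it leans back on its stop and stays open by its own weight, below it falls shut
- red_tab (a point): middle of the free edge of the red guard's finger tab, 44 wide, 3.5 thick, rising 26 mm from the guard's top front edge, 45 degrees to the front. In the box frame, mm: x = -55, z = 123.5 shut; x = 84, z = 162 open; it circles the hinge pin at 106 radius. A finger before it pushing back and up along that arc opens the guard; a finger behind it pulling forward tips it shut
- red_toggle (a joint): toggle lever under the red guard, rad: 0 off (leaning 0.4 rad to the box front), 0.8 on (leaning 0.4 rad to the back, towards the hinge); starts near 0; stiff friction, about 2 N at the tip moves it, and it stays where it is left, so push it right to its stop
- red_toggle_tip (a point): rounded tip of the steel toggle lever under the red guard, 9 mm thick, 36 mm from its pivot. In the box frame, mm: x = -16, z = 99.6 off; x = 12, z = 99.6 on
- red_hinge (a point): middle of the red guard's hinge pin, carried by ears 14 mm tall at y = +-28.5. Shut, the guard reaches 73 mm forward and 39 mm up from it, 50 mm wide, 3 mm sheet: top, sides and upper front, open below. Open, it stands upright behind the toggle, its top face turned to the back
- yellow_supply: bench test supply with the yellow guard: same make and sizes as red_supply, a yellow guard instead; to be left alone
- yellow_guard (a joint): hinge of the yellow guard, as red_guard
- yellow_tab (a point): free edge of the yellow guard's finger tab, as red_tab
- yellow_toggle (a joint): toggle under the yellow guard, as red_toggle; off
- screwdriver: loose screwdriver with a blue handle, 170 mm long, under 35 mm high, lying along its x axis
- spray_can: loose upright spray can, 54 mm diameter, 150 mm tall, origin at the centre of its foot
- handset: loose white hand-held remote control, 130 x 45 x 20 mm, lying flat, origin at the centre of its underside
- tape: loose roll of green tape lying flat, 72 mm across, 22 mm high, origin at the centre of its underside

How it is judged:
By the outcome, as a careful person would: the job done as asked, in the order asked, and still so for the second after the job is handed in, with the robot touching nothing.
It also fails if it takes over 53 s, if anything falls off the work surface, if the arm or the gripper's body presses on something with over 40 N, if the wrist force passes 120 N, or if a joint passes its speed limit or range.

## Working session

There is one attempt and no reset: what is moved stays moved. The work goes in short steps, each a Python script; the robot and the scene stay as the last script left them, time stands still between calls to the robot, and variables do not carry over. Pictures are saved under pics/ and viewed, at most 10 in all, crops included, and the job is handed in when it is done.

```bash
mkdir -p pics; ls; cat > h.py <<'E'
import numpy as np, cv2
from bench import *
def cloud(c):
    K=c["intrinsics"]; d=c["range_z"]; v,u=np.mgrid[0:400,0:640]
    P=np.stack([(u-K[0,2])/K[0,0]*d,(v-K[1,2])/K[1,1]*d,d],-1)
    W=(P-c["t"])@c["R"]; W[d==0]=np.nan
    return W
E
python3 - <<'E'
from h import *
ims=[]
for n in ("top","scene"):
    c=capture(n); W=cloud(c); ims.append(c["image"])
    np.savez(n+".npz",**c)
    for q in ["red_supply","red_guard","red_tab","red_hinge","red_toggle","yellow_supply","yellow_guard","spray_can","handset","tape","screwdriver"]:
        for r in silhouettes(n,q)[:2]:
            p=W[r["region"]]; p=p[~np.isnan(p[:,0])]
            print(n,q,round(r["conf"],2),np.round(r["xy"]),r["region"].sum(),np.round(np.median(p,0),3) if len(p) else None,np.round(np.percentile(p,[2,98],axis=0),3).tolist() if len(p) else None)
    cv2.imwrite("pics/%s0.png"%n,c["image"])
print(current_clock())
E
```

```text
pics
top red_supply 0.78 [279. 220.] 1981 [0.572 0.159 0.061] [[0.494, 0.096, 0.001], [0.659, 0.232, 0.12]]
top red_supply 0.45 [408. 231.] 610 [ 0.543 -0.221  0.107] [[0.501, -0.253, 0.061], [0.588, -0.189, 0.123]]
top red_guard 0.77 [277. 216.] 539 [0.571 0.161 0.107] [[0.525, 0.13, 0.072], [0.613, 0.195, 0.125]]
top red_tab 0.91 [278. 215.] 504 [0.573 0.162 0.107] [[0.529, 0.132, 0.09], [0.613, 0.195, 0.123]]
top red_hinge 0.95 [283. 217.] 1950 [0.571 0.159 0.061] [[0.495, 0.096, 0.017], [0.656, 0.232, 0.12]]
top yellow_supply 0.64 [406. 227.] 1911 [ 0.547 -0.21   0.061] [[0.471, -0.279, 0.035], [0.627, -0.151, 0.12]]
top yellow_guard 0.61 [408. 228.] 569 [ 0.544 -0.221  0.107] [[0.501, -0.254, 0.079], [0.585, -0.187, 0.124]]
top spray_can 0.72 [350. 155.] 461 [ 0.755 -0.048  0.142] [[0.743, -0.073, 0.007], [0.79, -0.023, 0.153]]
top handset 0.74 [468. 240.] 687 [ 0.524 -0.409  0.019] [[0.462, -0.441, -0.001], [0.586, -0.381, 0.024]]
top handset 0.59 [279. 218.] 1905 [0.57  0.158 0.061] [[0.494, 0.096, 0.022], [0.655, 0.227, 0.12]]
top tape 0.6 [201. 216.] 327 [0.567 0.405 0.02 ] 
[... 625 characters left out ...]
[[0.524, 0.094, 0.012], [0.673, 0.236, 0.118]]
scene yellow_supply 0.81 [235. 190.] 2250 [ 0.582 -0.214  0.06 ] [[0.491, -0.282, 0.016], [0.648, -0.149, 0.117]]
scene yellow_guard 0.95 [228. 172.] 578 [ 0.549 -0.226  0.107] [[0.504, -0.255, 0.073], [0.596, -0.187, 0.122]]
scene spray_can 0.6 [294. 248.] 851 [ 0.794 -0.047  0.116] [[0.755, -0.073, 0.007], [0.803, -0.022, 0.153]]
scene handset 0.82 [169. 188.] 651 [ 0.542 -0.41   0.019] [[0.474, -0.441, 0.002], [0.598, -0.383, 0.024]]
scene tape 0.48 [226. 172.] 566 [ 0.548 -0.226  0.107] [[0.504, -0.257, 0.08], [0.595, -0.189, 0.123]]
scene screwdriver 0.59 [312. 166.] 196 [0.481 0.006 0.022] [[0.436, -0.005, 0.008], [0.565, 0.02, 0.029]]
1.2
```

View pics/top0.png

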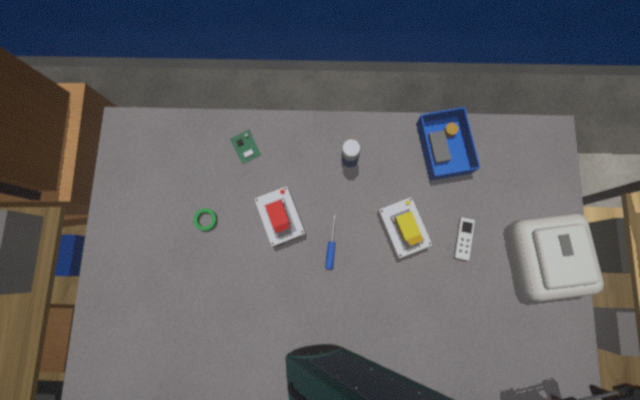

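View pics/scene0.png

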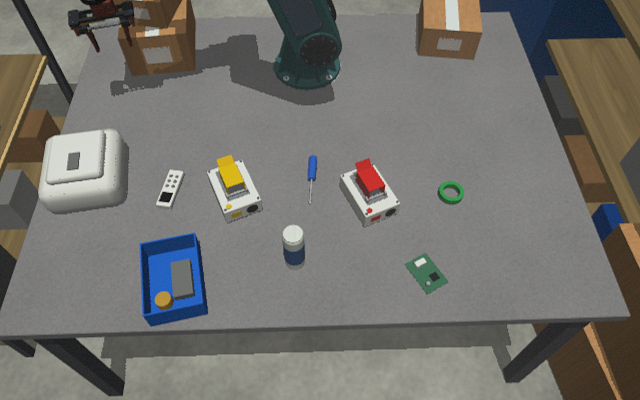

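The top view shows the red supply at about (279,217), turned slightly to the left, and the yellow one at (406,228). The scene view agrees, with red at (370,193). The measured heights fit the given sizes: deck 0.061, guard top 0.107. Next I fit the box pose and go there for a closer look.

```bash
cat >> h.py <<'E'
from scipy.spatial.transform import Rotation as Rn
def fit(W,near=(0.572,0.16),r=0.13):
    p=W.reshape(-1,3); p=p[~np.isnan(p[:,0])]
    p=p[np.hypot(p[:,0]-near[0],p[:,1]-near[1])<r]
    d=p[abs(p[:,2]-0.060)<0.004]
    (cx,cy),(w,h),a=cv2.minAreaRect((d[:,:2]*1000).astype(np.float32))
    a=np.deg2rad(a)
    if h>w: a+=np.pi/2; w,h=h,w
    a=(a+np.pi/2)%np.pi-np.pi/2
    c=np.array([cx,cy])/1000
    ux=np.array([np.cos(a),np.sin(a)]); uy=np.array([-ux[1],ux[0]])
    g=p[p[:,2]>0.075]; q=np.c_[(g[:,:2]-c)@ux,(g[:,:2]-c)@uy,g[:,2]]*1000
    print("fit",c.round(4),"yaw",round(a,4),"size",round(w,1),round(h,1),"guard box-frame 1/99%",np.percentile(q,[1,99],axis=0).round(1).tolist(),len(d))
    return c,a
def quat(yaw): return (Rn.from_euler('z',yaw)*Rn.from_euler('x',np.pi)).as_quat()
def bw(c,a,x,y,z):  # box frame mm -> world m
    return [c[0]+(x*np.cos(a)-y*np.sin(a))/1000, c[1]+(x*np.sin(a)+y*np.cos(a))/1000, z/1000]
E
python3 - <<'E'
from h import *
cs=[]
for n in ("top","scene"):
    c,a=fit(cloud(dict(np.load(n+".npz")))); cs.append((*c,a))
m=np.mean(cs,0); c,a=m[:2],m[2]
for y in (a,a+np.pi): print(y,inverse_kinematics(bw(c,a,-90,0,300),quat(y)))
ys=[(abs(inverse_kinematics(bw(c,a,-90,0,300),quat(y))[5]),y) for y in (a,a+np.pi) if inverse_kinematics(bw(c,a,-90,0,300),quat(y)) is not None]
y=min(ys)[1]
move_ptp(bw(c,a,-90,0,300),quat(y)); move_gripper(0.0)
w=capture("wrist"); fit(cloud(w),c); cv2.imwrite("pics/w1.png",w["image"])
print(y-a,current_clock(),current_finger_gap(),current_joint_pos(), "cam",-w["R"].T@w["t"])
E
```

```text
fit [0.5779 0.1654] yaw 0.401 size 159.7 109.5 guard box-frame 1/99% [[-54.8, -24.7, 88.2], [35.6, 24.7, 125.6]] 1201
fit [0.5857 0.1653] yaw 0.3991 size 162.0 112.2 guard box-frame 1/99% [[-56.1, -25.5, 76.0], [35.7, 26.4, 124.4]] 972
0.40005419999730496 [ 1.21414107e-01  1.47767019e-01  1.51796345e+00 -4.44089210e-16
  1.47586219e+00  1.29215623e+00]
3.541646853587098 [ 0.12141411  0.14776702  1.51796345  0.          1.47586219 -1.84943642]
fit [0.5823 0.1669] yaw 0.4006 size 158.7 109.4 guard box-frame 1/99% [[-90.7, -74.0, 105.2], [22.2, 73.1, 449.7]] 7710
0.0 5.4083 0.0004132831009160511 [ 1.21415398e-01  1.47782008e-01  1.51797478e+00 -6.96809754e-06
  1.47586396e+00  1.29214656e+00] cam [0.56516164 0.15919509 0.49756042]
```

View pics/w1.png

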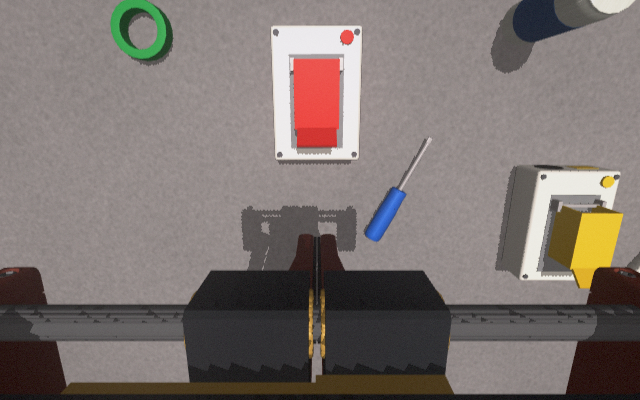

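The wrist view shows the red box square ahead at (317,93) with its tab edge towards the gripper at (317,146). The three fits agree: (0.582, 0.166), yaw 0.40, size 160 x 110. Now I open the guard along its arc.

```bash
cat >> h.py <<'E'
C=np.array([0.582,0.1662]); A=0.4005; Q=quat(A)
def line(x,z,y=0,**k): return servo_line(bw(C,A,x,y,z),Q,**k)
def edge(th):
    f=np.arctan2(55.5,-90)-th
    return 35+106*np.cos(f), 68+106*np.sin(f)
def guard_pts(W,zmin=0.075):
    p=W.reshape(-1,3); p=p[~np.isnan(p[:,0])]; d=p[:,:2]-C
    q=np.c_[d@[np.cos(A),np.sin(A)],d@[-np.sin(A),np.cos(A)],p[:,2]]*1000
    q[:,2]+=0
    return q[(abs(q[:,1])<27)&(q[:,0]>-90)&(q[:,0]<110)&(q[:,2]>zmin*1000)&(q[:,2]<180)]
E
python3 - <<'E'
from h import *
move_ptp(bw(C,A,-82,0,150),Q)
line(-82,110,rate=0.12)
line(-69,110,rate=0.08)
for th in np.arange(0.1,1.26,0.16):
    x,z=edge(th); line(x-9,z-12,rate=0.1)
print(current_clock(),current_force(),current_position())
x,z=edge(1.22)
line(x-12,205,rate=0.15)
line(-50,205,rate=0.2)
s=capture("scene"); q=guard_pts(cloud(s)); print(np.percentile(q,[1,50,99],axis=0).round(0).tolist())
cv2.imwrite("pics/s2.png",cv2.resize(s["image"][100:260,270:470],None,fx=3,fy=3))
print(current_clock(),current_force())
E
```

```text
9.375 [ 0.02774195 -0.89678466  0.1572601 ] [0.6251166  0.18447437 0.15955757]
[[-54.0, -26.0, 77.0], [-7.0, -4.0, 107.0], [38.0, 24.0, 124.0]]
10.5 [-0.44569173 -0.65495881  0.16098162]
```

View pics/s2.png

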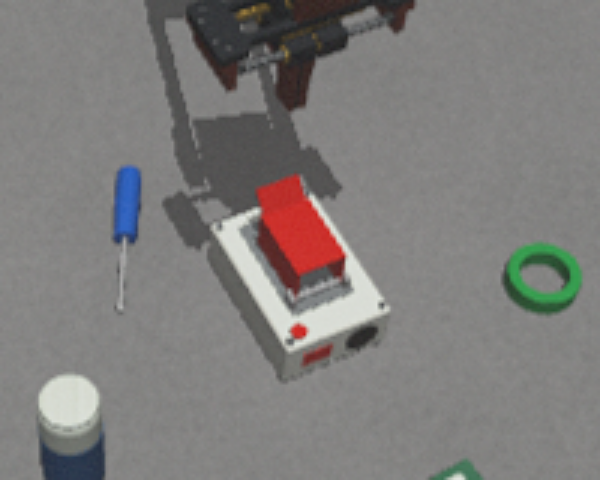

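The scene crop shows the guard still shut (red top at about (300,235)), so the finger slipped up past the tab. I repeat it with the finger deeper under the tab and pressed further back, and check before letting go.

```bash
python3 - <<'E'
from h import *
line(-85,200,rate=0.2)
line(-85,95,rate=0.2)
line(-58,95,rate=0.08)
def look(name=None):
    s=capture("scene"); m=silhouettes("scene","red_guard")
    W=cloud(s); p=W[m[0]["region"]] if m else np.zeros((1,3))
    p=p[~np.isnan(p[:,0])]; print("guard",m[0]["conf"] if m else 0,np.percentile(p,[2,98],axis=0).round(3).tolist())
    if name: cv2.imwrite(name,cv2.resize(s["image"][100:260,270:470],None,fx=3,fy=3))
for i,th in enumerate(np.arange(0.1,1.23,0.16)):
    x,z=edge(th); line(x-4,z-min(20+0*i,28),rate=0.1)
    if i in (2,): look("pics/s3.png")
look("pics/s4.png")
print(current_clock(),current_force())
cv2.imwrite("pics/s34.png",np.hstack([cv2.resize(cv2.imread(f"pics/s{k}.png"),(400,320)) for k in (3,4)]))
E
```

```text
guard 0.68 [[0.505, -0.253, 0.095], [0.593, -0.192, 0.123]]
guard 0.95 [[0.55, 0.13, 0.06], [0.627, 0.201, 0.113]]
14.7417 [-0.42113824  0.63691257  0.74763585]
```

View pics/s34.png

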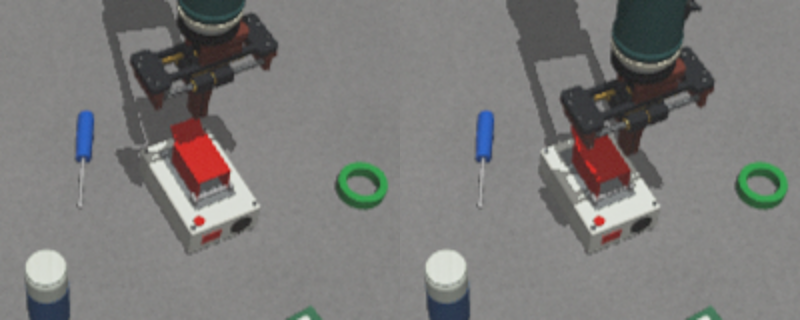

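In both frames the finger is raised over or beside the guard, which is still shut. Before trying again I check the projected TCP against the picture.

```bash
python3 - <<'E'
from h import *
s=capture("scene"); im=s["image"].copy()
def pr(X):
    k=s["intrinsics"]@(s["R"]@np.array(X)+s["t"]); return k[:2]/k[2]
o=(330,110);f=6
im=cv2.resize(im[o[1]:o[1]+100,o[0]:o[0]+80],None,fx=f,fy=f,interpolation=cv2.INTER_CUBIC)
def dot(X,col):
    u=(pr(X)-o+0.5)*f; cv2.circle(im,tuple(int(v) for v in u),4,col,-1)
P=current_position(); print(P, Rn.from_quat(current_orientation()).as_matrix().round(3).tolist())
dot(P,(0,255,0)); dot(np.array(P)+[0,0,.02],(0,255,0))
dot(bw(C,A,-55,0,123.5),(255,0,0)); dot(bw(C,A,35,0,68),(255,255,0)); dot(bw(C,A,-37,25,106),(255,0,255)); dot(bw(C,A,-37,-25,106),(255,0,255))
w=capture("wrist")
cv2.imwrite("pics/s5.png",np.hstack([im[:,:480],np.zeros((600,0,3),np.uint8)]))
cv2.imwrite("pics/w5.png",w["image"])
E
```

```text
[0.62937271 0.18632487 0.15176888] [[0.921, 0.39, -0.001], [0.39, -0.921, -0.0], [-0.001, -0.0, -1.0]]
```

View pics/s5.png

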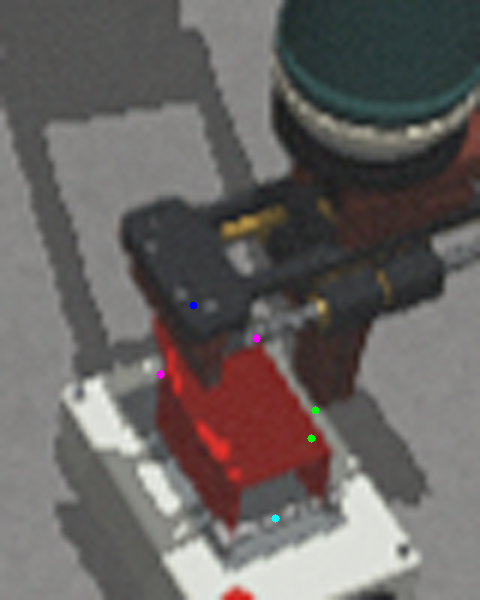

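View pics/w5.png

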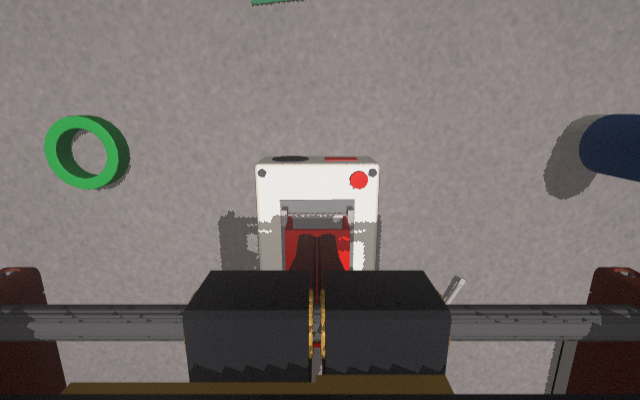

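```bash
python3 - <<'E'
from h import *
P=np.array(current_position())
for n in ("scene","wrist","top"):
    W=cloud(capture(n)).reshape(-1,3); W=W[~np.isnan(W[:,0])]
    d=W[:,:2]-C; q=np.c_[d@[np.cos(A),np.sin(A)],d@[-np.sin(A),np.cos(A)],W[:,2]]*1000
    tq=(P[:2]-C); 
    if n=="scene": print("tcp box", (tq@[np.cos(A),np.sin(A)])*1000,(tq@[-np.sin(A),np.cos(A)])*1000,P[2]*1000)
    q=q[(abs(q[:,1])<60)&(q[:,0]>-90)&(q[:,0]<120)]
    for lo in range(70,260,10):
        b=q[(q[:,2]>=lo)&(q[:,2]<lo+10)]
        if len(b)>3: print(n,lo,len(b),np.percentile(b[:,:2],[3,97],axis=0).round(0).tolist())
E
```

```text
tcp box 51.609327875145745 0.037082793953222656 151.87075041911393
scene 70 68 [[-29.0, -31.0], [42.0, 29.0]]
scene 80 33 [[-34.0, -28.0], [37.0, 24.0]]
scene 90 44 [[-35.0, -28.0], [38.0, 22.0]]
scene 100 363 [[-33.0, -26.0], [37.0, 23.0]]
scene 110 40 [[-49.0, -27.0], [32.0, 21.0]]
scene 120 5 [[-54.0, -23.0], [-45.0, -21.0]]
scene 180 5 [[46.0, -8.0], [62.0, 6.0]]
scene 190 24 [[42.0, -10.0], [66.0, 8.0]]
scene 200 26 [[44.0, -11.0], [66.0, 7.0]]
scene 210 27 [[43.0, -10.0], [66.0, 8.0]]
scene 220 26 [[47.0, -12.0], [65.0, 9.0]]
scene 230 21 [[52.0, -13.0], [65.0, 9.0]]
wrist 70 263 [[29.0, -30.0], [43.0, 31.0]]
wrist 80 40 [[32.0, -24.0], [37.0, 25.0]]
wrist 90 33 [[36.0, -24.0], [37.0, 25.0]]
wrist 100 1126 [[5.0, -24.0], [37.0, 25.0]]
wrist 120 38 [[-53.0, -2.0], [-50.0, 4.0]]
wrist 180 58 [[62.0, -7.0], [64.0, 8.0]]
wrist 190 291 [[61.0, -8.0], [65.0, 9.0]]
wrist 200 396 [[49.0, -8.0], [65.0, 9.0]]
wrist 210 408 [[62.0, -8.0], [65.0, 10.0]]
wrist 220 486 [[62.0, -9.0], [65.0, 11.0]]
wrist 230 158 [[62.0, -2.0], [65.0, 3.0]]
wrist 240 98 [[43.0, -1.0], [64.0, 3.0]]
wrist 250 17 [[44.0, -1.0], [50.0, 3.0]]
top 70 15 [[-36.0, -30.0], [36.0, -24.0]]
top 80 7 [[-33.0, -24.0], [27.0, -23.0]]
top 90 6 [[-40.0, -24.0], [11.0, -23.0]]
top 100 409 [[-41.0, -23.0], [29.0, 24.0]]
top 110 57 [[-54.0, -20.0], [1.0, 22.0]]
top 120 37 [[-60.0, -19.0], [-52.0, 22.0]]
```

The depth data explain the misses. The real fingertips end near z = 182 mm while the TCP reads 152, so the tips are about 30 mm short of the reported TCP and about 12 mm ahead of it in x. I confirm this with a gentle touch on the deck front, then redo the opening with the offset.

```bash
cat >> h.py <<'E'
OFF=30
def tip(x,z,**k): return line(x,z-OFF,**k)
E
python3 - <<'E'
import h
from h import *
tip(45,205,rate=0.25); tip(-80,205,rate=0.3); tip(-80,80,rate=0.25)
hit=tip(-80,52,rate=0.05,contact_N=4)
z=current_position()[2]*1000; print("hit",hit,"TCP z",z,current_force(),current_clock())
if hit:
    h.OFF=60-z; print("tip offset",h.OFF)
    if -5<abs(h.OFF)-30<5 or True:
        tip(-80,98,rate=0.15); tip(-62,98,rate=0.1)
        for th in np.arange(0.12,1.25,0.16):
            x,zz=edge(th); tip(x-8,zz-18,rate=0.12)
        print(current_clock(),current_force())
        W=cloud(capture("wrist")); q=guard_pts(W); print(np.percentile(q,[1,50,99],axis=0).round(0).tolist())
        x,zz=edge(1.22); tip(x-14,zz+25,rate=0.2); tip(-50,195,rate=0.25)
s=capture("scene"); q=guard_pts(cloud(s)); print(np.percentile(q,[1,50,99],axis=0).round(0).tolist(),current_clock())
cv2.imwrite("pics/s6.png",cv2.resize(s["image"][100:260,270:470],None,fx=3,fy=3))
E
```

```text
hit True TCP z 23.545316908760736 [-0.64060943  0.14421379  4.55989287] 16.9917
tip offset 36.45468309123926
20.0833 [-0.28311484  0.21186284  0.51337973]
[[32.0, -24.0, 78.0], [66.0, 1.0, 143.0], [86.0, 25.0, 178.0]]
[[-9.0, -27.0, 77.0], [68.0, -8.0, 122.0], [86.0, 23.0, 164.0]] 21.075
```

View pics/s6.png

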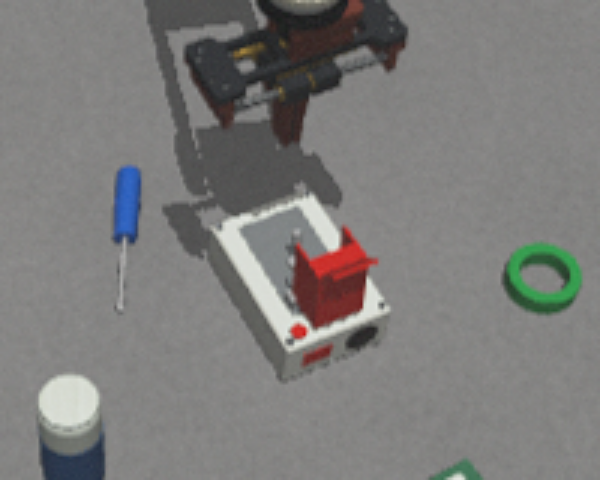

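The guard stands open by itself: its red back is at (330,285) and the toggle shows at (295,240). Now I push the toggle to its stop.

```bash
python3 - <<'E'
from h import *
line(-52,100,rate=0.25); line(-52,58,rate=0.2)
hit=line(8,58,rate=0.06,contact_N=10)
def bx():
    P=np.array(current_position()); d=P[:2]-C
    return round(1000*d@[np.cos(A),np.sin(A)],1),round(1000*d@[-np.sin(A),np.cos(A)],1),round(P[2]*1000,1)
print(hit,bx(),np.round(current_force(),1),current_clock())
line(-30,75,rate=0.2); line(-50,165,rate=0.3)
for n in ("scene","wrist"):
    s=capture(n); q=guard_pts(cloud(s)); t=q[(abs(q[:,1])<12)&(q[:,0]<24)&(q[:,0]>-30)&(q[:,2]<108)]
    print(n,len(t),t[np.argsort(-t[:,2])][:6].round(0).tolist(),np.percentile(q,[1,99],axis=0).round(0).tolist())
    print([ (r["conf"],r["xy"]) for r in spot_in(n,"red_toggle_tip")[:2]])
    if n=="wrist": cv2.imwrite("pics/w7.png",s["image"])
print(current_clock())
E
```

```text
True (np.float64(-4.4), np.float64(-0.1), np.float64(57.3)) [-2.1 -1.8  3.7] 22.6083
scene 8 [[14.0, 0.0, 103.0], [11.0, -4.0, 102.0], [18.0, -5.0, 101.0], [11.0, -1.0, 100.0], [13.0, -2.0, 99.0], [11.0, -4.0, 97.0]] [[14.0, -26.0, 76.0], [86.0, 25.0, 163.0]]
[(0.15, [227.8, 172.4])]
wrist 184 [[13.0, 1.0, 100.0], [13.0, 1.0, 100.0], [10.0, -0.0, 99.0], [10.0, -0.0, 99.0], [11.0, -0.0, 99.0], [8.0, -0.0, 99.0]] [[8.0, -24.0, 83.0], [80.0, 25.0, 158.0]]
[(0.64, [316.8, 129.3])]
23.5667
```

View pics/w7.png

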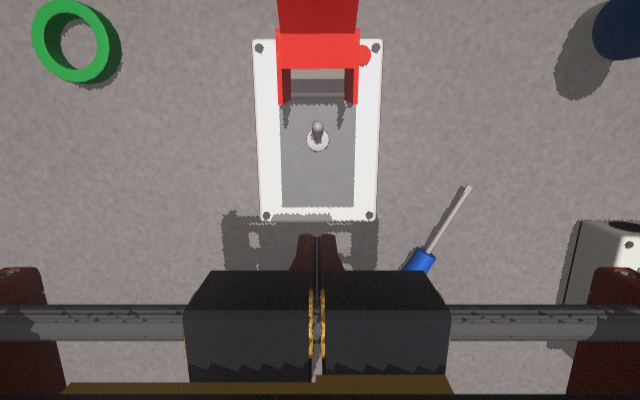

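The wrist view shows the toggle tip at about (318,128), leaning towards the open guard. It measures x = 11–13 and z = 100, which matches "on". I give it one more firm push to be sure it is at the stop, then tip the guard shut from behind.

```bash
python3 - <<'E'
from h import *
def bx():
    P=np.array(current_position()); d=P[:2]-C
    return np.round([1000*d@[np.cos(A),np.sin(A)],P[2]*1000],1)
line(-40,75,rate=0.25); line(-30,59,rate=0.2)
hit=line(8,59,rate=0.06,contact_N=14); print(hit,bx(),np.round(current_force(),1))
line(-30,80,rate=0.2); line(-30,185,rate=0.3); line(110,185,rate=0.3); line(110,118,rate=0.2)
for th in np.arange(1.45,0.78,-0.13):
    x,z=edge(th); line(x+8,z-14-33,rate=0.1)
print(bx(),np.round(current_force(),1),current_clock())
sleep(0.3)
x,z=edge(0.8); line(x+25,195,rate=0.2); line(-40,230,rate=0.3)
s=capture("scene"); q=guard_pts(cloud(s)); print(np.percentile(q,[1,50,99],axis=0).round(0).tolist(),current_clock())
w=capture("wrist"); q=guard_pts(cloud(w)); print(np.percentile(q,[1,50,99],axis=0).round(0).tolist())
cv2.imwrite("pics/s8.png",cv2.resize(s["image"][60:280,200:500],None,fx=2.6,fy=2.6))
E
```

```text
True [-3.5 59. ] [-3.1 -1.1  3.7]
[ 20.1 124.4] [ 0.5 -0.   0.3] 28.5833
[[-53.0, -27.0, 78.0], [-6.0, -5.0, 107.0], [38.0, 24.0, 125.0]] 29.8833
[[-54.0, -24.0, 104.0], [-8.0, 1.0, 106.0], [37.0, 25.0, 123.0]]
```

View pics/s8.png

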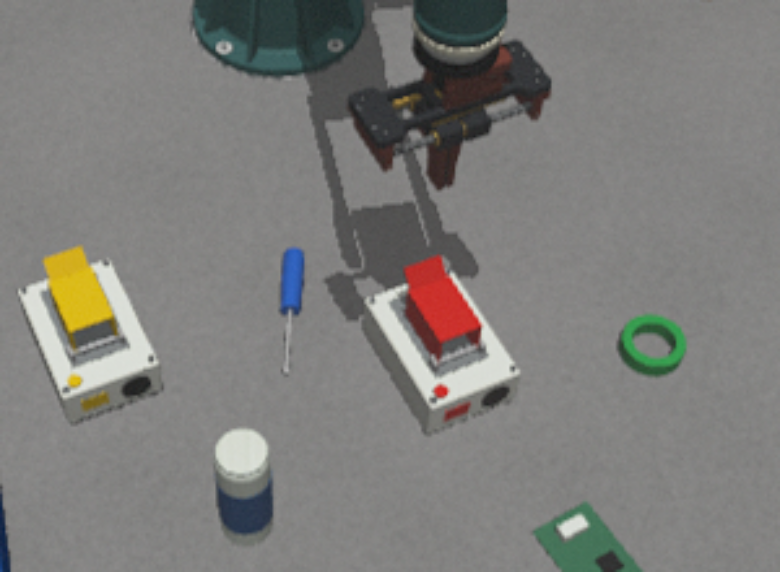

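The red guard is fully shut, with its top at (445,310) and the same extents as at the start: tab edge x = -54, z = 123. The yellow guard and the loose things are unmoved, and the gripper is clear, so I hand the job in.

```bash
python3 -c "
from h import *
print(close_job(),current_clock())"
```

```text
the job is handed in; nothing more can be done
the job is handed in; nothing more can be done
```

The red supply is on: I lifted its guard open, pushed the toggle to its back stop and dropped the guard fully shut again, with the job handed in at about 30 s of the 53 s; the yellow supply and loose things were not touched.

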